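# Load the sprung weigh stand to its mark

### The arm

A 7-joint arm with a two-finger parallel gripper is mounted at the origin on the work surface. World frame = base frame: x ahead of the robot, y to its left, z up, the work surface at z = 0. Lengths are in m, angles in rad, forces in N, time in s.
With the tool pointing down it reaches from about 0.4 to 0.85 m from the base axis. Payload 10.4 kg.
Tool frame: the origin (TCP) lies at the very end of the fingers, on their centre line; the grasp point (between the pads) lies 19 mm behind it (bot.grip_depth is the distance from the TCP to the grasp point, in m); z points along the fingers, y is the direction in which the jaws open and shut (so a half turn about z gives the same grasp; the last joint's range is limited). The gripper opens to 87 mm and grips with 3 to 60 N. Pads are 19 mm wide; open, the fingers measure 117 mm over their backs; the gripper's body (75 mm by 190 mm) begins 51 mm behind the grasp point.
Start: joints at [1.222, 0.332, -0.065, 1.46, 0.022, 1.35, -0.088], TCP at [0.2, -0.592, 0.223] pointing down, gripper open.
Joint ranges: [-2.6, 2.6], [-0.5, 2.12], [-1.47, 1.34], [0.16, 2.42], [-1.27, 4.41], [0.06, 2.06], [-2.6, 2.6]. Speed limits (rad/s): [2.22, 2.22, 2.79, 2.79, 3.14, 3.14, 3.14].

### API

Orientations are given as a unit quaternion [w, x, y, z].
In Python, from rig import monitor, optics, close_job, bot gives the robot as it stands.
- The arm moves only by the tool arm_command, never from a script. Its argument "moves" is a list that holds one entry, the list of rows, each a list of 7 numbers: the shift along the tool's x, y, z normalised to -1 to 1, where 1 is 150 mm, then the turn, a rotation vector about the tool's x, y, z normalised to -1 to 1, where 1 is pi/2 rad, then the closure, from 0 (fully open) to 1 (shut). In form: [[[dx, dy, dz, wx, wy, wz, gripper], ...]]. A call has exactly 5 rows; each row shifts and turns the commanded pose from where the row before left it, along the tool's axes as they then stand; what a row does not reach is not made up. A row lasts 1/8 s, in which the tool goes at most 62.5 mm and 10.7 degrees, less where a joint would pass 70% of its speed; a pose out of reach is approached as far as the arm can. A call with a number of a shift or a turn outside -1 to 1 is refused whole. A call with a gripper value outside its range is refused whole. The fingers move at their own pace and stop on an object; "force" is the grip in N (left out, the last holds). Time passes only in rows, so rows that do not move let the fingers close, or fill a call up. It gives the time, the measured TCP pose, the force and the opening at its end, in the units of the state.
- monitor.state(): the state, without advancing time (a new reading comes with each control period).
- optics.grab_frame(name): name is "scene" or "top" or "wrist"; returns a dict with "pixels" (480x640x3 uint8, red, green, blue), "fx", "fy", "cx", "cy" (pixels), "dist" ([k1, k2, p1, p2, k3] as OpenCV has them; the pictures are not rectified), "T" (4x4, takes a point from camera to world coordinates). Camera axes: x right, y up, looking along -z (the intrinsics and any distortion apply to the point x, -y, -z); pixel columns grow to the right and rows downward; lengths in m; the calibration is good to about 2 mm. A picture is of the moment at which its call begins. There is no depth.
- close_job(): hands the job in, once; it reports no verdict.
The state is a dict: "clock": time; "joints": joint angles; "qvel": joint speeds; "tau": joint torques, N m; "ee_pos": TCP position; "eef_rot": TCP orientation; "ft_force": force on the tool from outside, world axes, zero at the start; "wrist_torque": the same for the moment, N m; "gripper_width": opening from 0.0 (shut) to 1.0 (fully open).
Only numpy, scipy, OpenCV 4.12 (cv2) and the standard library are available. Lean on these libraries where they do the work, as an engineer would, in place of code of your own. Each camera call takes 0.05 s, during which the arm holds its last target. There are 200 camera calls.

### The job

Thread the steel ring weights, one at a time, over the post of the sprung weigh stand and lower each gently until it lies flat on the pan or on the weights below, adding weights until the pointer has come to rest within the broad dark mark of the gauge. Never let the pointer be pushed down to the thin overload line beneath the mark. Leave the weights that are not needed lying flat on the bench, and leave the jar, the tin and the dish where they are.

Things in the scene. Friction and masses are not known exactly. Their poses are not given: they have to be found in the camera images.
- scale: Fixed weigh stand: white housing 104 mm (x) by 120 mm (y) by 60 mm high, above it a round aluminium pan 84 mm across that sinks straight down on a spring; a steel post stands in the pan's middle. Origin: centre of the housing's underside, on the bench; z up; x points to the gauge side.
- seat (a point): Nominal centre of the unsunk pan's upper face, 150 mm above the stand's origin; fixed to the housing. The post is 14 mm in diameter, 62 mm tall, flat-topped with a 1 mm chamfer. Pan and post are fitted loosely: the true axis stands up to 5.5 mm off this point in x and in y (fixed for the run, stiff sideways, not measured): find it by feel or by eye.
- gauge (a point): Centre of the broad dark mark (14 mm tall) on the gauge: two white strips with a slot between, 57 mm from the stand's axis, 35 to 117 mm above the bench. The pointer is a dark crossbar in front of the strips, moving with the pan. The thin overload line lies 19 mm below this point.
- pan (a joint): Sinking of pan, post and pointer in m: 0 = spring relaxed, grows downward, stop at 0.075; 4.4 mm per newton. Empty pan: 0.007 to 0.026. Each weight adds 0.012 to 0.014 (hidden, they differ a little). Pointer within the broad mark: 0.041 to 0.055; at the overload line: 0.067. Two or three weights are needed.
- weight0 (a point): Loose flat steel ring weight, 54 mm outside diameter, 18 mm thick, with a 16 mm through hole, about 0.3 kg, lying flat on the bench; all four are alike. The point is its centre, half-way up (9 mm above its underside); z is the axis of the hole.
- weight1 (a point): Loose flat steel ring weight, 54 mm outside diameter, 18 mm thick, with a 16 mm through hole, about 0.3 kg, lying flat on the bench; all four are alike. The point is its centre, half-way up (9 mm above its underside); z is the axis of the hole.
- weight2 (a point): Loose flat steel ring weight, 54 mm outside diameter, 18 mm thick, with a 16 mm through hole, about 0.3 kg, lying flat on the bench; all four are alike. The point is its centre, half-way up (9 mm above its underside); z is the axis of the hole.
- weight3 (a point): Loose flat steel ring weight, 54 mm outside diameter, 18 mm thick, with a 16 mm through hole, about 0.3 kg, lying flat on the bench; all four are alike. The point is its centre, half-way up (9 mm above its underside); z is the axis of the hole.
- jar_mid (a point): Bystander: closed glass jar with white cap, 56 mm across, 60 mm tall; the point is half-way up on its axis. Leave it alone.
- tin_mid (a point): Bystander: round aluminium sample tin, 63 mm across, 38 mm tall; the point is half-way up on its axis. Leave it alone.
- dish_mid (a point): Bystander: white porcelain dish, 68 mm across, 30 mm tall; the point is half-way up on its axis. Leave it alone.
There are look-alikes about, which are no part of the job. Leave any turquoise look-alike of the scale alone.

How it is judged:
By the outcome, as a careful person would: the job done as asked, in the order asked, and still so for the second after the job is handed in, with the robot touching nothing.
It also fails if it takes over 72 s, if anything falls off the work surface, if the arm or the gripper's body presses on something with over 40 N, if the wrist force passes 120 N, or if a joint passes its speed limit or range.

## Working session

There is one attempt and no reset: what is moved stays moved. The work goes in short steps, Python scripts to look and compute and a tool call to move; the robot and the scene stay as the last step left them, time stands still between calls to the robot, and variables do not carry over. Pictures are saved under pics/ and viewed, about 8 in all and at most 12, crops included, and the job is handed in when it is done.

Besides the shell and the picture viewer there is one more tool, called after "Request:" by a JSON object that holds its "name" and its "arguments". arm_command: Moves the arm, as the interface text tells. Its arguments: {"type":"object","properties":{"moves":{"type":"array","items":{"type":"array","items":{"type":"array","items":{"type":"number"}}}},"force":{"type":"number"}},"required":["moves"]}

```bash
mkdir -p pics; ls; cat > h.py <<'E'
from rig import monitor, optics, close_job, bot
import numpy as np, cv2, pickle
def grab(n,save=None):
    f=optics.grab_frame(n)
    if save:
        cv2.imwrite(f'pics/{save}.png',f['pixels'][:,:,::-1]); pickle.dump(f,open(f'pics/{save}.pkl','wb'))
    return f
def load(s): return pickle.load(open(f'pics/{s}.pkl','rb'))
def K(f): return np.array([[f['fx'],0,f['cx']],[0,f['fy'],f['cy']],[0,0,1.]])
def ray(f,uv):
    p=cv2.undistortPoints(np.array([[uv]],float),K(f),np.array(f['dist'],float))[0,0]
    T=np.array(f['T']); d=T[:3,:3]@np.array([p[0],-p[1],-1.]); return T[:3,3],d
def atz(f,uv,z):
    o,d=ray(f,uv); return o+d*(z-o[2])/d[2]
def proj(f,P):
    T=np.array(f['T']); q=T[:3,:3].T@(np.array(P,float)-T[:3,3]); q=np.array([[q[0],-q[1],-q[2]]])
    return cv2.projectPoints(q,np.zeros(3),np.zeros(3),K(f),np.array(f['dist'],float))[0][0,0]
E
python3 - <<'E'
from h import *
a=grab('scene','scene0');b=grab('top','top0');w=grab('wrist','wrist0')
for f in (a,b,w): print(np.round(f['T'],3).tolist(),f['fx'],f['dist'])
s=monitor.state();print(s)
E
```

```text
pics
[[-0.131, -0.783, 0.608, 1.219], [0.991, -0.112, 0.069, 0.087], [0.014, 0.612, 0.791, 0.965], [0.0, 0.0, 0.0, 1.0]] 522.371142271472 [0.01414791 0.         0.         0.         0.        ]
[[0.009, 0.996, -0.087, 0.476], [-1.0, 0.008, -0.013, -0.001], [-0.012, 0.087, 0.996, 1.461], [0.0, 0.0, 0.0, 1.0]] 605.421784316313 [-0.13304857  0.          0.          0.          0.        ]
[[0.321, 0.911, 0.26, 0.27], [-0.947, 0.308, 0.087, -0.569], [-0.0, -0.274, 0.962, 0.384], [0.0, 0.0, 0.0, 1.0]] 351.03104570998414 [0.01606139 0.         0.         0.         0.        ]
{'clock': 0.15, 'joints': array([ 1.22241012,  0.33272105, -0.06470561,  1.46077009,  0.02156018,
        1.34982387, -0.08853289]), 'qvel': array([-0.00140224, -0.00154332,  0.00018495, -0.00097006,  0.0004431 ,
        0.00042487, -0.00135236]), 'tau': array([ 1.48692692e-03, -6.23631406e+01,  2.51854694e-02, -3.90140533e+01,
       -6.12057047e-02,  3.72332975e-02,  2.13034336e-04]), 'ee_pos': array([ 0.19996159, -0.59185442,  0.22192985]), 'eef_rot': array([-5.07952107e-04,  9.86763636e-01,  1.62164305e-01, -8.41539352e-05]), 'ft_force': array([-0.01208736,  0.35935457, -0.1795532 ]), 'wrist_torque': array([-0.01191254,  0.05944664,  0.0336036 ]), 'gripper_width': 1.0018668112890035}
```

View pics/scene0.png

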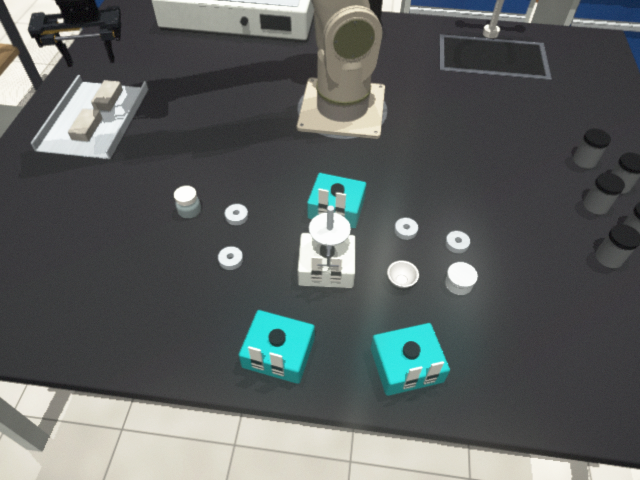

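View pics/top0.png

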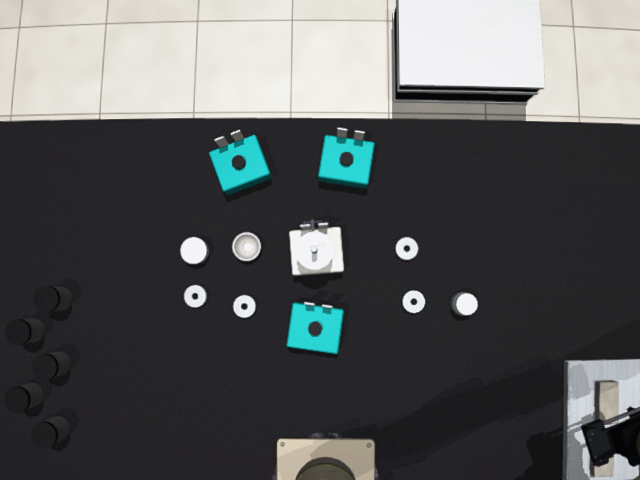

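```bash
python3 - <<'E'
from h import *
t=load('top0');s=load('scene0')
g=cv2.cvtColor(t['pixels'],cv2.COLOR_RGB2GRAY)
gs=cv2.cvtColor(s['pixels'],cv2.COLOR_RGB2GRAY)
def cen(g,u,v,r):
    m=np.zeros_like(g);cv2.circle(m,(u,v),r,255,-1)
    m=((g>90)&(m>0)).astype(np.uint8)
    c,_=cv2.findContours(m,cv2.RETR_EXTERNAL,cv2.CHAIN_APPROX_NONE); c=max(c,key=cv2.contourArea); 
    M=cv2.moments(c);return M['m10']/M['m00'],M['m01']/M['m00']
for (a,b) in zip([(407,248),(413,302),(195,296),(244,306)],[(231,258),(236,214),(458,241),(406,229)]):
    p=cen(g,*a,16);q=cen(gs,*b,17)
    print(np.round(p,1),np.round(atz(t,p,.015)*1e3,1)[:2],np.round(q,1),np.round(atz(s,q,.012)*1e3,1)[:2])
A=cv2.resize(t['pixels'][210:285,280:355],(600,600),interpolation=cv2.INTER_CUBIC)
cv2.imwrite('pics/c1.png',A[:,:,::-1])
B=cv2.resize(s['pixels'][195:295,285:370],(680,800),interpolation=cv2.INTER_CUBIC)
cv2.imwrite('pics/c2.png',cv2.resize(B,(510,600))[:,:,::-1])
E
```

```text
[406.5 248. ] [ 571.  -190.6] [230.  257.3] [ 570.8 -191. ]
[413.2 301.2] [ 444.3 -206.6] [235.8 213.6] [ 444.  -207.5]
[194.8 295.8] [452.1 316.2] [457.5 243.2] [458.3 315.3]
[243.9 306. ] [429.4 197. ] [403.4 228.4] [432.4 190.7]
```

View pics/c1.png

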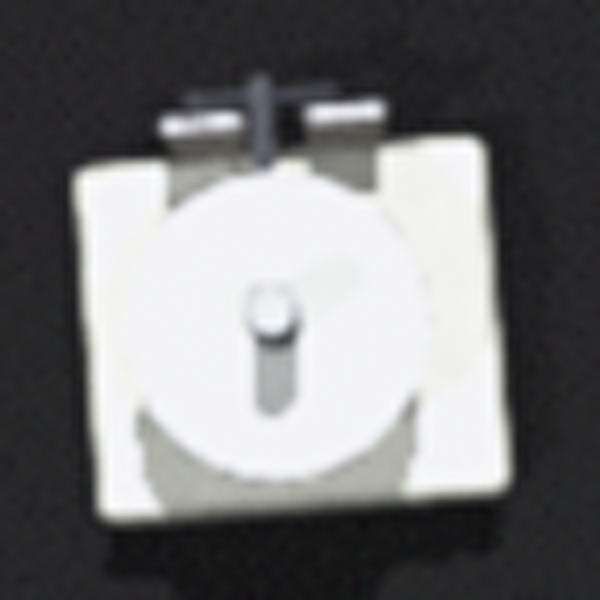

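View pics/c2.png

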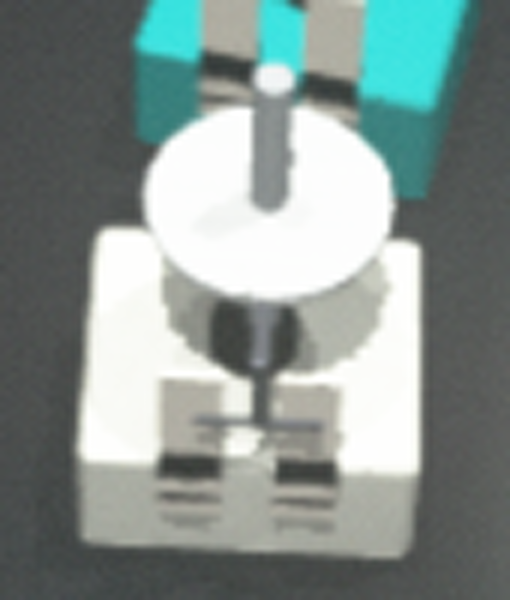

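```bash
cat >> h.py <<'E'
def tri(obs):
    A=np.zeros((3,3));b=np.zeros(3)
    for f,uv in obs:
        o,d=ray(f,uv);d=d/np.linalg.norm(d);M=np.eye(3)-np.outer(d,d);A+=M;b+=M@o
    return np.linalg.solve(A,b)
E
python3 - <<'E'
from h import *
t=load('top0');s=load('scene0');w=load('wrist0')
P=tri([(t,(313.4,248.06)),(s,(329.9,207.6))]);print(P,proj(t,P),proj(s,P))
for z in(.186,.19,.194,.198,.202): print(z,atz(t,(313.4,248.06),z)[:2],atz(s,(329.9,207.6),z)[:2])
# wrist cam in tool frame
from scipy.spatial.transform import Rotation as R
st=monitor.state();q=st['eef_rot'];Rt=R.from_quat([q[1],q[2],q[3],q[0]]).as_matrix()
print(Rt.round(3)); T=np.array(w['T']);print(Rt.T@(T[:3,3]-st['ee_pos']),(Rt.T@T[:3,:3]).round(3))
# where pointer: triangulate stand corners, housing top from top img z=.06
c=[((x+.5)/8-.5+280,(y+.5)/8-.5+210) for x,y in [(78,172),(483,140),(508,488),(105,518)]]
C=np.array([atz(t,p,.06) for p in c]);print(C.round(4),C.mean(0))
E
```

```text
[0.55733864 0.02754572 0.20177823] [313.63282934 248.03674824] [330.15221072 207.6039844 ]
0.186 [0.55829973 0.02839968] [0.54372659 0.02582685]
0.19 [0.55804279 0.02830615] [0.5471926  0.02613985]
0.194 [0.55778585 0.02821262] [0.55065861 0.02645286]
0.198 [0.55752891 0.02811908] [0.55412462 0.02676587]
0.202 [0.55727197 0.02802555] [0.55759063 0.02707887]
[[ 0.947  0.32  -0.   ]
 [ 0.32  -0.947  0.001]
 [-0.    -0.001 -1.   ]]
[ 0.07375365  0.00022123 -0.16195783] [[ 0.001  0.962  0.274]
 [ 1.    -0.    -0.001]
 [-0.001  0.274 -0.962]]
[[ 0.6056  0.0878  0.06  ]
 [ 0.6158 -0.0299  0.06  ]
 [ 0.5148 -0.0377  0.06  ]
 [ 0.5052  0.0787  0.06  ]] [0.56032688 0.02471135 0.06      ]
```

Request:
{"name": "arm_command", "arguments": {"moves": [[[0,0,0,0,0,0.104,0],[0,0,0,0,0,0.104,0],[0.27,-0.29,0,0,0,0,0],[0.27,-0.29,0,0,0,0,0],[0.27,-0.29,0,0,0,0,0]]], "force": 30}}

```text
clock: 0.78
ee_pos: [0.3227, -0.4601, 0.2224]
eef_rot: [-0.0, 1.0, -0.001, -0.0]
ft_force: [0.4, -0.2, 0.3]
gripper_width: 1.003
```

Request:
{"name": "arm_command", "arguments": {"moves": [[[0.27,-0.29,0,0,0,0,0],[0.27,-0.29,0,0,0,0,0],[0.27,-0.29,0,0,0,0,0],[0.27,-0.29,0.2,0,0,0,0],[0,0,0,0,0,0,0]]]}}

```text
clock: 1.4
ee_pos: [0.4833, -0.2851, 0.1921]
eef_rot: [-0.002, 1.0, 0.004, -0.001]
ft_force: [-0.2, -0.2, -0.1]
gripper_width: 0.998
```

Request:
{"name": "arm_command", "arguments": {"moves": [[[0.195,-0.21,0.15,0,0,0,0],[0.195,-0.21,0.15,0,0,0,0],[0.195,-0.21,0.2,0,0,0,0],[0,0,0,0,0,0,0],[0,0,0,0,0,0,0]]]}}

```text
clock: 2.02
ee_pos: [0.5688, -0.1974, 0.1195]
eef_rot: [0.0, 1.0, -0.001, -0.0]
ft_force: [-0.3, 0.0, 0.0]
gripper_width: 0.999
```

```bash
cat >> h.py <<'E'
from scipy.spatial.transform import Rotation as R
def tool():
    s=monitor.state();q=s['eef_rot'];return s,R.from_quat([q[1],q[2],q[3],q[0]]).as_matrix()
E
python3 - <<'E'
from h import *
w=grab('wrist','w1');s,Rt=tool();print(s['ee_pos'],s['eef_rot'])
print(proj(w,[.571,-.191,.018]))
E
```

```text
[ 0.56879594 -0.19794965  0.11996439] [ 5.74457712e-04  9.99998740e-01 -1.46980445e-03  1.72831131e-04]
[309.19220862 235.16731868]
```

View pics/w1.png

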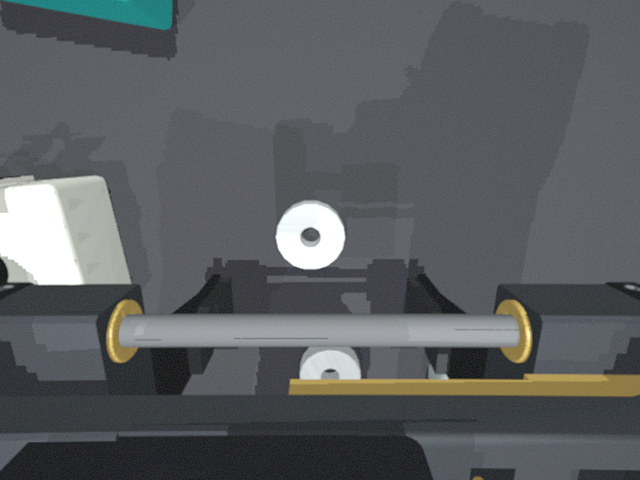

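Request:
{"name": "arm_command", "arguments": {"moves": [[[0.015,-0.04,0.3,0,0,0,0],[0,0,0.3,0,0,0,0],[0,0,0.15,0,0,0,0],[0,0,0,0,0,0,0],[0,0,0,0,0,0,0]]]}}

```text
clock: 2.7
ee_pos: [0.5722, -0.1913, 0.0086]
eef_rot: [0.001, 1.0, -0.001, 0.001]
ft_force: [-0.4, -0.0, 0.6]
gripper_width: 0.998
```

Request:
{"name": "arm_command", "arguments": {"moves": [[[0,0,0,0,0,0,1],[0,0,0,0,0,0,1],[0,0,0,0,0,0,1],[0,0,0,0,0,0,1],[0,0,0,0,0,0,1]]]}}

```text
clock: 3.32
ee_pos: [0.5715, -0.1902, 0.007]
eef_rot: [0.0, 1.0, -0.0, 0.0]
ft_force: [-0.7, -0.2, 1.7]
gripper_width: 0.598
```

Request:
{"name": "arm_command", "arguments": {"moves": [[[0,0,-0.3,0,0,0,1],[0,0,-0.3,0,0,0,1],[0,0,-0.3,0,0,0,1],[-0.1,-0.1,-0.3,0,0,0,1],[-0.1,-0.3,-0.2,0,0,0,1]]]}}

```text
clock: 3.95
ee_pos: [0.5411, -0.1319, 0.2184]
eef_rot: [0.001, 1.0, -0.003, 0.001]
ft_force: [1.0, 1.0, -3.1]
gripper_width: 0.599
```

Request:
{"name": "arm_command", "arguments": {"moves": [[[-0.1,-0.3,0,0,0,0,1],[-0.1,-0.3,0,0,0,0,1],[-0.1,-0.3,0,0,0,0,1],[0,-0.16,0,0,0,0,1],[0,0,0,0,0,0,1]]]}}

```text
clock: 4.58
ee_pos: [0.4961, 0.0311, 0.2167]
eef_rot: [-0.0, 1.0, 0.001, -0.0]
ft_force: [0.8, -0.1, -3.2]
gripper_width: 0.605
```

```bash
python3 - <<'E'
from h import *
w=grab('wrist','w2');s,Rt=tool();print(s['ee_pos'],s['eef_rot'],s['ft_force'],s['gripper_width'])
print(proj(w,[.5573,.0277,.202]),proj(w,s['ee_pos']+Rt@[0,0,-.012]))
cv2.imwrite('pics/w2c.png',cv2.resize(w['pixels'][120:360,160:480],(800,600),interpolation=cv2.INTER_CUBIC)[:,:,::-1])
E
```

```text
[0.49631196 0.02934538 0.21656264] [ 1.68238763e-04  9.99999890e-01  3.30800950e-04 -2.87113338e-04] [-0.10102983 -0.41825961 -2.3210468 ] 0.6018965167300526
[324.40345939 166.09183733] [320.80819491 302.83421436]
```

View pics/w2c.png

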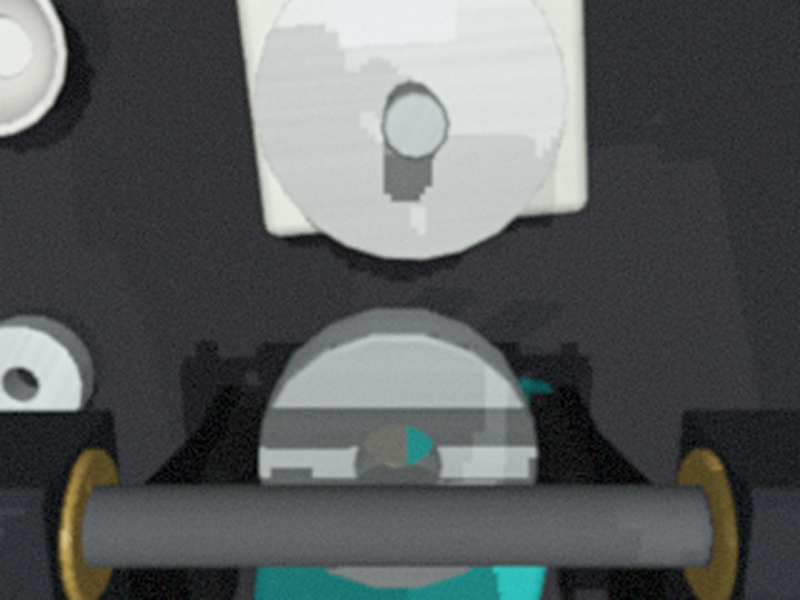

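```bash
python3 - <<'E'
from h import *
w=load('w2');tcp=np.array([0.49631196,0.02934538,0.21656264])
r=atz(w,(319.4,304.2),tcp[2]+.011)
for z in(.198,.202,.205):
  p=atz(w,(325.7,169.3),z);print(r,r-tcp,p,p-r)
s=monitor.state();print(s['ee_pos'])
E
```

```text
[0.49511932 0.03000186 0.22756264] [-0.00119264  0.00065648  0.011     ] [0.55542181 0.02696256 0.198     ] [ 0.06030249 -0.0030393  -0.02956264]
[0.49511932 0.03000186 0.22756264] [-0.00119264  0.00065648  0.011     ] [0.55574569 0.02704595 0.202     ] [ 0.06062637 -0.0029559  -0.02556264]
[0.49511932 0.03000186 0.22756264] [-0.00119264  0.00065648  0.011     ] [0.5559886 0.0271085 0.205    ] [ 0.06086928 -0.00289336 -0.02256264]
[0.49631196 0.02934538 0.21656264]
```

Request:
{"name": "arm_command", "arguments": {"moves": [[[0.2,0.009,0,0,0,0,1],[0.204,0.01,0,0,0,0,1],[0,0,0,0,0,0,1],[0,0,0,0,0,0,1],[0,0,0,0,0,0,1]]]}}

```text
clock: 5.25
ee_pos: [0.5567, 0.0257, 0.2169]
eef_rot: [0.0, 1.0, -0.001, -0.0]
ft_force: [0.0, -0.6, -2.9]
gripper_width: 0.601
```

Request:
{"name": "arm_command", "arguments": {"moves": [[[0,0,0.02,0,0,0,1],[0,0,0.02,0,0,0,1],[0,0,0.02,0,0,0,1],[0,0,0,0,0,0,1],[0,0,0,0,0,0,1]]]}}

```text
clock: 5.88
ee_pos: [0.5573, 0.0261, 0.2079]
eef_rot: [0.0, 1.0, -0.0, 0.0]
ft_force: [-0.9, -0.9, -3.2]
gripper_width: 0.601
```

```bash
python3 - <<'E'
from h import *
for i in range(3):
  grab('wrist');s=monitor.state();print(s['clock'],s['ee_pos'],s['ft_force'],s['wrist_torque'])
E
```

```text
5.925 [0.55730374 0.02603303 0.2079585 ] [-1.02687271  0.12159065 -4.24186809] [-0.00389439  0.0103907  -0.0108392 ]
5.975 [0.55733251 0.02604359 0.20798614] [-0.56521982 -0.46116488 -3.38329577] [ 0.0100542   0.03271137 -0.03153944]
6.025 [0.55732513 0.02607148 0.207972  ] [-0.5624266  -0.38115764 -3.03038049] [0.0638894  0.01621214 0.07919933]
```

Request:
{"name": "arm_command", "arguments": {"moves": [[[-0.002,-0.002,0.015,0,0,0,1],[0,0,0.015,0,0,0,1],[0,0,0.015,0,0,0,1],[0,0,0,0,0,0,1],[0,0,0,0,0,0,1]]]}}

```text
clock: 6.65
ee_pos: [0.557, 0.0264, 0.2012]
eef_rot: [-0.0, 1.0, -0.0, 0.0]
ft_force: [0.2, 0.9, -2.7]
gripper_width: 0.6
```

Request:
{"name": "arm_command", "arguments": {"moves": [[[0,0,0.025,0,0,0,1],[0,0,0.025,0,0,0,1],[0,0,0.025,0,0,0,1],[0,0,0,0,0,0,1],[0,0,0,0,0,0,1]]]}}

```text
clock: 7.28
ee_pos: [0.557, 0.0264, 0.1899]
eef_rot: [-0.0, 1.0, -0.0, 0.0]
ft_force: [0.2, 0.7, -2.3]
gripper_width: 0.598
```

```bash
python3 - <<'E'
from h import *
F=[]
for i in range(3):
  grab('wrist');s=monitor.state();F.append(np.r_[s['ee_pos'],s['ft_force']])
print(np.mean(F,0).round(4))
f=grab('scene','s3')
cv2.imwrite('pics/s3c.png',cv2.resize(f['pixels'][170:300,260:400],(646,600),interpolation=cv2.INTER_CUBIC)[:,:,::-1])
E
```

```text
[ 0.557   0.0264  0.19    1.1576  1.5531 -3.0798]
```

View pics/s3c.png

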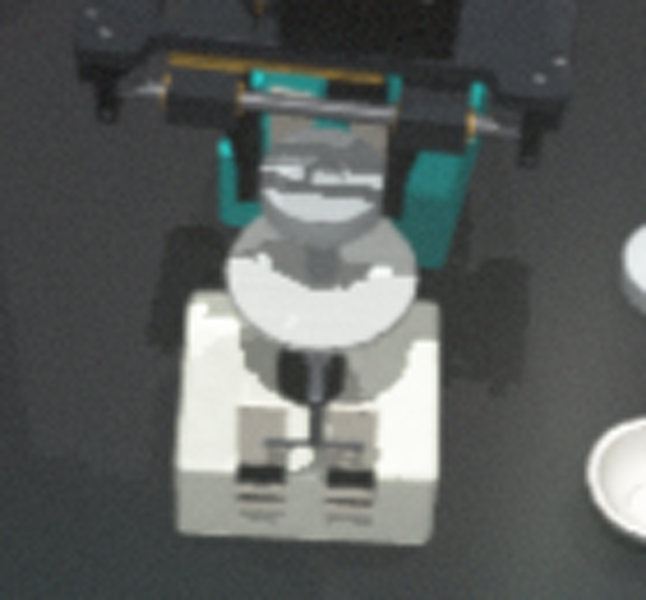

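Request:
{"name": "arm_command", "arguments": {"moves": [[[0.002,-0.002,0.03,0,0,0,1],[0,0,0.05,0,0,0,1],[0,0,0.05,0,0,0,1],[0,0,0.05,0,0,0,1],[0,0,0.04,0,0,0,1]]]}}

```text
clock: 8.1
ee_pos: [0.5571, 0.0265, 0.1562]
eef_rot: [0.0, 1.0, -0.001, -0.0]
ft_force: [0.4, 0.2, -2.8]
gripper_width: 0.599
```

Request:
{"name": "arm_command", "arguments": {"moves": [[[0,0,0.04,0,0,0,1],[0,0,0.03,0,0,0,1],[0,0,0.03,0,0,0,1],[0,0,0.03,0,0,0,1],[0,0,0,0,0,0,1]]]}}

```text
clock: 8.72
ee_pos: [0.5572, 0.0266, 0.1372]
eef_rot: [0.0, 1.0, -0.0, -0.0]
ft_force: [-0.3, -1.0, -1.9]
gripper_width: 0.602
```

```bash
python3 - <<'E'
from h import *
F=[]
for i in range(5):
  grab('wrist');s=monitor.state();F.append(np.r_[s['ee_pos'],s['ft_force']])
print(np.mean(F,0).round(4))
E
```

```text
[ 0.5573  0.0266  0.1375 -1.0949 -0.1757 -1.0515]
```

Request:
{"name": "arm_command", "arguments": {"moves": [[[0,0,0.015,0,0,0,1],[0,0,0.015,0,0,0,1],[0,0,0,0,0,0,1],[0,0,0,0,0,0,1],[0,0,0,0,0,0,1]]]}}

```text
clock: 9.6
ee_pos: [0.5574, 0.0266, 0.133]
eef_rot: [0.0, 1.0, -0.0, 0.0]
ft_force: [1.0, 1.1, -1.2]
gripper_width: 0.603
```

```bash
python3 - <<'E'
from h import *
F=[]
for i in range(5):
  grab('wrist');s=monitor.state();F.append(np.r_[s['ee_pos'],s['ft_force']])
print(np.mean(F,0).round(4))
E
```

```text
[ 0.5574  0.0266  0.133   1.0337 -0.3655 -0.6041]
```

Request:
{"name": "arm_command", "arguments": {"moves": [[[0,0,0,0,0,0,0.2],[0,0,0,0,0,0,0],[0,0,0,0,0,0,0],[0,0,-0.05,0,0,0,0],[0,0,-0.2,0,0,0,0]]]}}

```text
clock: 10.48
ee_pos: [0.5563, 0.0265, 0.1698]
eef_rot: [0.0, 1.0, -0.0, -0.001]
ft_force: [1.4, -0.2, 0.2]
gripper_width: 0.986
```

Request:
{"name": "arm_command", "arguments": {"moves": [[[0,0,-0.33,0,0,0,0],[-0.05,0.1,-0.05,0,0,0,0],[-0.15,0.3,0,0,0,0,0],[-0.15,0.3,0,0,0,0,0],[-0.15,0.3,0,0,0,0,0]]]}}

```text
clock: 11.1
ee_pos: [0.4808, -0.125, 0.2272]
eef_rot: [0.0, 1.0, -0.001, -0.0]
ft_force: [1.9, -0.5, 1.2]
gripper_width: 1.0
```

Request:
{"name": "arm_command", "arguments": {"moves": [[[-0.15,0.3,0.1,0,0,0,0],[-0.1,0.25,0.3,0,0,0,0],[0,0,0.3,0,0,0,0],[0,0,0,0,0,0,0],[0,0,0,0,0,0,0]]]}}

```text
clock: 11.72
ee_pos: [0.4455, -0.2056, 0.124]
eef_rot: [0.0, 1.0, -0.0, 0.001]
ft_force: [0.0, -0.4, 0.4]
gripper_width: 0.998
```

```bash
python3 - <<'E'
from h import *
w=grab('wrist','w4');s,_=tool();print(s['ee_pos'],s['eef_rot'])
g=cv2.cvtColor(w['pixels'],cv2.COLOR_RGB2GRAY)
p=proj(w,[.4443,-.2070,.018]);print(p)
f=grab('scene','s4')
a=cv2.resize(f['pixels'][180:290,280:380],(400,440),interpolation=cv2.INTER_CUBIC)
b=w['pixels'][:440,120:520]
cv2.imwrite('pics/m4.png',np.hstack([a,b])[:,:,::-1])
E
```

```text
[ 0.44586041 -0.20574114  0.12444981] [5.58616356e-04 9.99998996e-01 2.59568151e-05 1.30228361e-03]
[319.2254576  238.01026448]
```

View pics/m4.png

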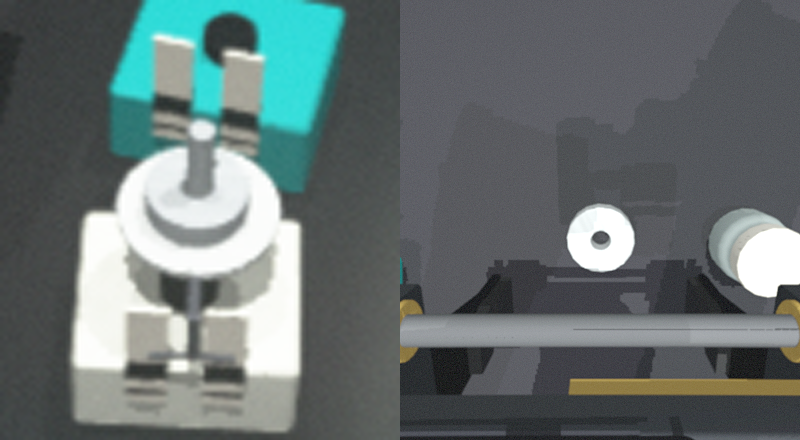

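Request:
{"name": "arm_command", "arguments": {"moves": [[[-0.016,0.011,0.3,0,0,0,0],[0,0,0.3,0,0,0,0],[0,0,0.18,0,0,0,0.2],[0,0,0,0,0,0,0.2],[0,0,0,0,0,0,1]]]}}

```text
clock: 12.45
ee_pos: [0.4436, -0.2078, 0.0072]
eef_rot: [0.001, 1.0, -0.0, 0.001]
ft_force: [0.8, 0.1, 1.1]
gripper_width: 0.766
```

Request:
{"name": "arm_command", "arguments": {"moves": [[[0,0,0,0,0,0,1],[0,0,0,0,0,0,1],[0,0,0,0,0,0,1],[0,0,-0.25,0,0,0,1],[0,0,-0.3,0,0,0,1]]]}}

```text
clock: 13.08
ee_pos: [0.4413, -0.2071, 0.0886]
eef_rot: [-0.0, 1.0, -0.0, -0.001]
ft_force: [0.8, 0.1, -4.1]
gripper_width: 0.602
```

Request:
{"name": "arm_command", "arguments": {"moves": [[[0,0,-0.3,0,0,0,1],[0.06,-0.2,-0.3,0,0,0,1],[0.06,-0.28,-0.2,0,0,0,1],[0.06,-0.3,0,0,0,0,1],[0.06,-0.3,0,0,0,0,1]]]}}

```text
clock: 13.7
ee_pos: [0.4783, -0.0441, 0.2086]
eef_rot: [0.0, 1.0, -0.001, 0.001]
ft_force: [0.5, 0.1, -3.7]
gripper_width: 0.607
```

Request:
{"name": "arm_command", "arguments": {"moves": [[[0.06,-0.3,0,0,0,0,1],[0.06,-0.197,0,0,0,0,1],[0,0,0,0,0,0,1],[0,0,0,0,0,0,1],[0,0,0,0,0,0,1]]]}}

```text
clock: 14.32
ee_pos: [0.4961, 0.0279, 0.2079]
eef_rot: [0.0, 1.0, -0.001, -0.0]
ft_force: [-0.2, -0.3, -2.9]
gripper_width: 0.606
```

```bash
python3 - <<'E'
from h import *
w=grab('wrist','w5');s,Rt=tool();print(s['ee_pos'],s['eef_rot'],s['ft_force'],s['gripper_width'])
print(proj(w,[.5558,.0271,.189]),proj(w,s['ee_pos']+Rt@[0,0,-.011]))
cv2.imwrite('pics/w5c.png',cv2.resize(w['pixels'][120:360,160:480],(800,600),interpolation=cv2.INTER_CUBIC)[:,:,::-1])
E
```

```text
[0.49619432 0.02800365 0.20788585] [ 2.41375330e-04  9.99999161e-01 -1.27224681e-03 -3.37757209e-05] [ 0.3402047  -0.33601665 -1.43890742] 0.6068439440782074
[318.40539422 168.62362461] [316.84366545 302.36603802]
```

View pics/w5c.png

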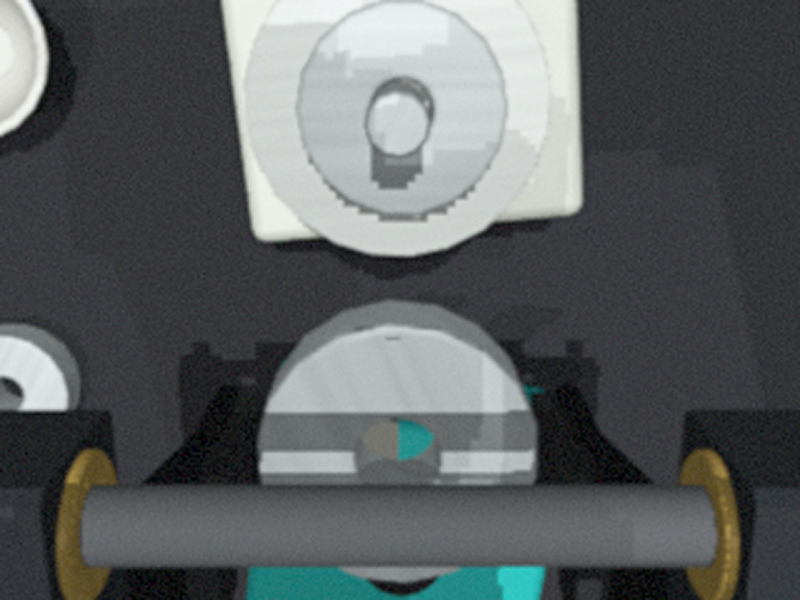

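```bash
python3 - <<'E'
from h import *
w=load('w5');tcp=np.array([0.49619432,0.02800365,0.20788585])
r=atz(w,(319.3,301.7),tcp[2]+.011)
for z in(.186,.189,.192):
  p=atz(w,(318.9,168.9),z);print(r-tcp,p,p-r,tcp+p-r)
E
```

```text
[ 0.00034053 -0.00115269  0.011     ] [0.5554229  0.02684347 0.186     ] [ 5.88880490e-02 -7.49128898e-06 -3.28858500e-02] [0.55508237 0.02799616 0.175     ]
[ 0.00034053 -0.00115269  0.011     ] [0.55566192 0.02684978 0.189     ] [ 5.91270647e-02 -1.17937490e-06 -2.98858500e-02] [0.55532138 0.02800247 0.178     ]
[ 0.00034053 -0.00115269  0.011     ] [0.55590093 0.02685609 0.192     ] [ 5.93660803e-02  5.13253918e-06 -2.68858500e-02] [0.5555604  0.02800878 0.181     ]
```

```bash
python3 - <<'E'
from h import *
for i in range(2):
  w=grab('wrist','w6');s,Rt=tool();print(s['ee_pos'],s['eef_rot'],(Rt.T@(np.array(w['T'])[:3,3]-s['ee_pos'])).round(4))
d=cv2.absdiff(w['pixels'],load('w5')['pixels'])[120:280,160:480]
a=[cv2.cvtColor(x['pixels'],cv2.COLOR_RGB2GRAY)[120:220,230:420].astype(np.float32) for x in(load('w5'),w)]
print(cv2.phaseCorrelate(*a))
E
```

```text
[0.49626249 0.02818542 0.20790229] [ 1.86865677e-04  9.99999308e-01 -1.16096215e-03  2.11714770e-05] [ 0.0739  0.0007 -0.162 ]
[0.49626825 0.02838637 0.20791379] [ 1.31746285e-04  9.99999447e-01 -1.04314439e-03  1.36819487e-05] [ 0.0739  0.0008 -0.162 ]
((0.5022063409896589, 0.13993121133368902), 0.9604384835561116)
```

Request:
{"name": "arm_command", "arguments": {"moves": [[[0.19,0.003,0,0,0,0,1],[0.203,0,0,0,0,0,1],[0,0,0,0,0,0,1],[0,0,0.03,0,0,0,1],[0,0,0,0,0,0,1]]]}}

```text
clock: 15.1
ee_pos: [0.5545, 0.0284, 0.203]
eef_rot: [0.0, 1.0, -0.0, -0.0]
ft_force: [-1.0, -0.3, -2.7]
gripper_width: 0.606
```

```bash
cat >> h.py <<'E'
def force(n=5):
    F=[]
    for i in range(n):
        grab('wrist');s=monitor.state();F.append(np.r_[s['ee_pos'],s['ft_force']])
    print(s['clock'],F[-1][:3].round(4),np.mean(F,0).round(4)[3:])
E
python3 -c "
from h import *
force(4)"
```

```text
15.3 [0.5551 0.0285 0.2036] [-0.0051  0.2786 -3.0334]
```

Request:
{"name": "arm_command", "arguments": {"moves": [[[0,0.003,0.03,0,0,0,1],[0,0,0.02,0,0,0,1],[0,0,0.02,0,0,0,1],[0,0,0.02,0,0,0,1],[0,0,0.02,0,0,0,1]]]}}

```text
clock: 15.92
ee_pos: [0.5553, 0.0282, 0.1867]
eef_rot: [0.0, 1.0, -0.0, 0.0]
ft_force: [1.3, 0.1, -2.6]
gripper_width: 0.606
```

```bash
python3 -c "
from h import *
force(5)"
```

```text
16.175 [0.5554 0.0281 0.187 ] [ 0.012  -0.208  -2.8024]
```

Request:
{"name": "arm_command", "arguments": {"moves": [[[0,0,0.05,0,0,0,1],[0,0,0.05,0,0,0,1],[0,0,0.05,0,0,0,1],[0,0,0.05,0,0,0,1],[0,0,0.03,0,0,0,1]]]}}

```text
clock: 16.8
ee_pos: [0.5551, 0.0281, 0.1517]
eef_rot: [0.0, 1.0, -0.0, -0.0]
ft_force: [1.0, -1.0, -2.7]
gripper_width: 0.608
```

Request:
{"name": "arm_command", "arguments": {"moves": [[[0,0,0.025,0,0,0,1],[0,0,0.025,0,0,0,1],[0,0,0.02,0,0,0,1],[0,0,0.017,0,0,0,1],[0,0,0,0,0,0,1]]]}}

```text
clock: 17.42
ee_pos: [0.5554, 0.0281, 0.1393]
eef_rot: [-0.0, 1.0, -0.0, 0.0]
ft_force: [-0.9, -0.1, 0.8]
gripper_width: 0.606
```

```bash
python3 -c "
from h import *
force(5)"
```

```text
17.675 [0.5554 0.0281 0.1395] [-1.2626 -0.4205 -0.8095]
```

Request:
{"name": "arm_command", "arguments": {"moves": [[[0,0,0.01,0,0,0,1],[0,0,0,0,0,0,0.2],[0,0,0,0,0,0,0],[0,0,0,0,0,0,0],[0,0,-0.1,0,0,0,0]]]}}

```text
clock: 18.3
ee_pos: [0.5547, 0.0281, 0.1525]
eef_rot: [0.0, 1.0, -0.0, -0.001]
ft_force: [-0.5, -0.5, -0.7]
gripper_width: 0.956
```

Request:
{"name": "arm_command", "arguments": {"moves": [[[0,0,-0.2,0,0,0,0],[0,0,-0.25,0,0,0,0],[-0.15,-0.2,-0.05,0,0,0,0],[-0.2,-0.26,0,0,0,0,0],[-0.2,-0.27,0,0,0,0,0]]]}}

```text
clock: 18.92
ee_pos: [0.4722, 0.1389, 0.2291]
eef_rot: [-0.0, 1.0, -0.001, 0.001]
ft_force: [0.4, 0.7, 0.5]
gripper_width: 1.0
```

Request:
{"name": "arm_command", "arguments": {"moves": [[[-0.2,-0.27,0.1,0,0,0,0],[-0.08,-0.12,0.35,0,0,0,0],[0,0,0.2,0,0,0,0],[0,0,0,0,0,0,0],[0,0,0,0,0,0,0]]]}}

```text
clock: 19.55
ee_pos: [0.432, 0.1965, 0.1321]
eef_rot: [-0.0, 1.0, -0.001, 0.001]
ft_force: [0.3, 0.2, 0.5]
gripper_width: 0.998
```

```bash
python3 - <<'E'
from h import *
grab('wrist');w=grab('wrist','w7');s,_=tool();print(s['ee_pos'],s['eef_rot'])
print(proj(w,[.4294,.1970,.018]),proj(w,[.4324,.1907,.018]))
f=grab('scene','s7')
a=cv2.resize(f['pixels'][180:290,280:380],(400,440),interpolation=cv2.INTER_CUBIC)
b=w['pixels'][:440,120:520]
cv2.imwrite('pics/m7.png',np.hstack([a,b])[:,:,::-1])
E
```

```text
[0.43211859 0.19647452 0.13205742] [-3.38876768e-04  9.99998850e-01 -7.68664832e-04  1.26240588e-03]
[317.08918807 237.37361744] [324.81456069 233.8139374 ]
```

View pics/m7.png

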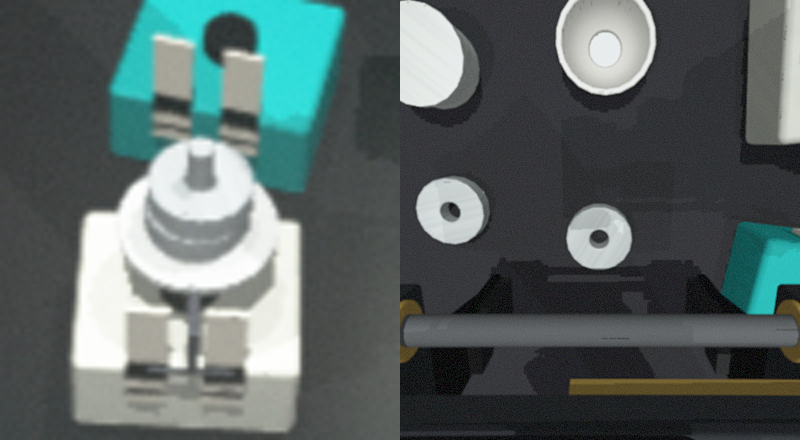

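```bash
python3 - <<'E'
from h import *
P={n:load(n) for n in('scene0','s4','s7')}
for z in(.202,.198,.194,.19,.186,.182,.178,.174,.170): print(z,proj(P['s7'],[.5556,.0272,z]).round(1),end=' ')
print()
for lo,hi in((313,318),(318,321),(325,328),(333,338)):
  print('rows 254..286')
  for n,f in P.items(): print(n,f['pixels'][254:287,lo:hi].mean((1,2)).astype(int).tolist())
for n,f in P.items(): print(n,f['pixels'][200:224,329:332].mean((1,2)).astype(int).tolist())
E
```

```text
0.202 [330.1 206.8] 0.198 [330.  208.2] 0.194 [330.  209.5] 0.19 [329.9 210.9] 0.186 [329.9 212.2] 0.182 [329.8 213.5] 0.178 [329.8 214.8] 0.174 [329.7 216.2] 0.17 [329.6 217.5] 
rows 254..286
scene0 [238, 241, 248, 251, 193, 171, 172, 171, 171, 170, 167, 163, 170, 169, 169, 165, 131, 73, 62, 63, 91, 147, 158, 108, 120, 162, 153, 136, 142, 162, 164, 153, 101]
s4 [194, 218, 243, 249, 183, 163, 162, 163, 163, 163, 162, 163, 164, 163, 157, 148, 123, 65, 54, 57, 83, 139, 150, 102, 115, 155, 144, 131, 136, 156, 156, 146, 96]
s7 [172, 199, 233, 249, 185, 164, 164, 164, 164, 164, 163, 163, 163, 164, 163, 158, 125, 70, 64, 60, 84, 139, 151, 102, 114, 155, 145, 131, 137, 156, 157, 147, 94]
rows 254..286
scene0 [160, 208, 242, 252, 217, 176, 172, 172, 173, 167, 141, 122, 148, 140, 142, 162, 146, 79, 64, 66, 90, 153, 162, 127, 124, 163, 158, 139, 149, 155, 162, 156, 119]
s4 [113, 137, 196, 249, 209, 168, 163, 164, 164, 163, 165, 165, 163, 157, 127, 113, 120, 67, 57, 57, 81, 148, 154, 121, 116, 156, 150, 132, 143, 150, 155, 149, 113]
s7 [113, 128, 181, 248, 208, 168, 165, 165, 165, 165, 164, 164
[... 801 characters left out ...]

s4 [112, 123, 141, 204, 245, 182, 165, 164, 165, 164, 165, 164, 164, 162, 147, 122, 109, 97, 62, 57, 62, 95, 156, 152, 102, 127, 156, 142, 133, 150, 157, 156, 146]
s7 [114, 122, 140, 205, 245, 183, 164, 164, 166, 165, 165, 164, 165, 165, 165, 164, 158, 127, 96, 95, 65, 79, 127, 131, 99, 127, 156, 142, 132, 149, 156, 157, 148]
scene0 [170, 170, 170, 171, 174, 201, 239, 242, 242, 238, 202, 148, 140, 141, 142, 140, 141, 140, 142, 141, 142, 141, 141, 140]
s4 [164, 164, 163, 163, 164, 164, 164, 149, 115, 129, 206, 235, 238, 236, 222, 145, 128, 132, 133, 133, 132, 134, 132, 132]
s7 [145, 143, 143, 144, 144, 145, 149, 140, 111, 98, 97, 94, 95, 111, 172, 235, 239, 237, 228, 159, 135, 131, 133, 133]
```

```bash
python3 - <<'E'
from h import *
f=load('s7')
for z in(.117,.1,.09,.08,.07,.06,.05,.04,.035): print(z,proj(f,[.617,.029,z]).round(1),end=' ')
print()
a=cv2.resize(f['pixels'][240:295,295:360],(780,660)[:2],interpolation=cv2.INTER_CUBIC)
a=cv2.resize(f['pixels'][246:294,300:356],(392,336),interpolation=cv2.INTER_CUBIC)
b=cv2.resize(load('scene0')['pixels'][246:294,300:356],(392,336),interpolation=cv2.INTER_CUBIC)
cv2.imwrite('pics/g7.png',np.hstack([b,a])[:,:,::-1])
E
```

```text
0.117 [326.1 258. ] 0.1 [325.9 262.9] 0.09 [325.8 265.7] 0.08 [325.7 268.5] 0.07 [325.6 271.3] 0.06 [325.5 274. ] 0.05 [325.4 276.6] 0.04 [325.3 279.2] 0.035 [325.3 280.5]
```

View pics/g7.png

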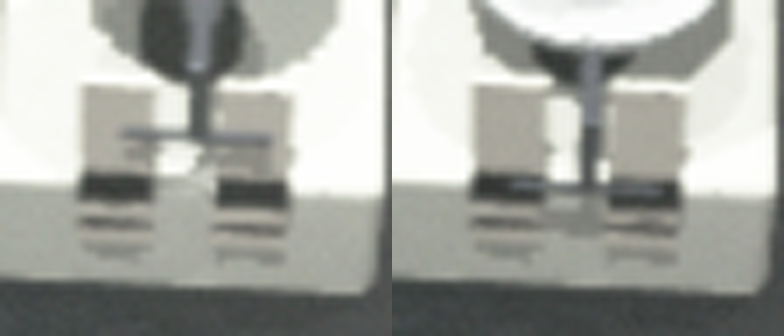

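```bash
python3 - <<'E'
from h import *
t=load('top0');s=load('scene0')
ct=lambda x,y:((x+.5)/8-.5+280,(y+.5)/8-.5+210)
for z in(.117,):
  print('strip L,R top',atz(t,ct(200,125),z).round(4),atz(t,ct(345,110),z).round(4))
# scene strip front-top corner rows
for zz in (.085,.09,.095,.1,.105): 
  a=atz(t,ct(260,97),zz); # x from top given z
  print(zz,a.round(4),proj(s,a).round(2))
g=t['pixels'].mean(2).astype(int)
for c in (304,306,308,312,317,319,321): print(c,g[216:234,c].tolist())
E
```

```text
strip L,R top [0.6137 0.0502 0.117 ] [0.6182 0.0098 0.117 ]
0.085 [0.6252 0.0344 0.085 ] [327.88 270.74]
0.09 [0.6246 0.0343 0.09  ] [327.91 269.12]
0.095 [0.6241 0.0341 0.095 ] [327.94 267.5 ]
0.1 [0.6236 0.034  0.1   ] [327.97 265.86]
0.105 [0.623  0.0339 0.105 ] [328.   264.22]
304 [40, 40, 38, 38, 40, 63, 84, 79, 147, 200, 162, 93, 86, 91, 124, 162, 166, 161]
306 [42, 40, 38, 39, 39, 58, 71, 78, 189, 217, 148, 90, 84, 101, 136, 163, 161, 208]
308 [36, 41, 41, 39, 42, 66, 69, 78, 209, 220, 135, 92, 87, 99, 134, 157, 212, 242]
312 [39, 36, 42, 74, 104, 107, 102, 99, 103, 101, 102, 100, 102, 99, 109, 179, 237, 245]
317 [39, 36, 34, 37, 49, 72, 62, 59, 63, 42, 30, 34, 76, 121, 211, 237, 241, 245]
319 [34, 33, 29, 33, 56, 71, 77, 189, 215, 147, 88, 83, 92, 110, 126, 154, 227, 245]
321 [34, 32, 32, 35, 55, 63, 78, 210, 223, 139, 88, 83, 98, 118, 127, 133, 180, 237]
```

Request:
{"name": "arm_command", "arguments": {"moves": [[[-0.021,0,0.3,0,0,0,0],[0,0,0.3,0,0,0,0],[0,0,0.233,0,0,0,0.2],[0,0,0,0,0,0,0.2],[0,0,0,0,0,0,1]]]}}

```text
clock: 20.32
ee_pos: [0.4289, 0.1967, 0.007]
eef_rot: [-0.0, 1.0, -0.001, 0.001]
ft_force: [0.9, 0.4, 0.0]
gripper_width: 0.768
```

Request:
{"name": "arm_command", "arguments": {"moves": [[[0,0,0,0,0,0,1],[0,0,0,0,0,0,1],[0,0,0,0,0,0,1],[0,0,-0.25,0,0,0,1],[0,0,-0.3,0,0,0,1]]]}}

```text
clock: 20.95
ee_pos: [0.4271, 0.1959, 0.0887]
eef_rot: [0.0, 1.0, -0.0, -0.001]
ft_force: [1.2, 0.5, -2.5]
gripper_width: 0.616
```

Request:
{"name": "arm_command", "arguments": {"moves": [[[0,0,-0.3,0,0,0,1],[0,0,-0.3,0,0,0,1],[0.1,0.25,-0.137,0,0,0,1],[0.1,0.3,0,0,0,0,1],[0.1,0.3,0,0,0,0,1]]]}}

```text
clock: 21.58
ee_pos: [0.4729, 0.0673, 0.1992]
eef_rot: [0.0, 1.0, -0.0, 0.001]
ft_force: [1.7, 0.6, -4.1]
gripper_width: 0.615
```

Request:
{"name": "arm_command", "arguments": {"moves": [[[0.1,0.2,0,0,0,0,1],[0.049,0.073,0,0,0,0,1],[0,0,0,0,0,0,1],[0,0,0,0,0,0,1],[0,0,0,0,0,0,1]]]}}

```text
clock: 22.2
ee_pos: [0.4947, 0.029, 0.1986]
eef_rot: [0.0, 1.0, 0.001, 0.0]
ft_force: [0.5, 0.6, -2.5]
gripper_width: 0.617
```

```bash
python3 - <<'E'
from h import *
grab('wrist');s0,_=tool();w=grab('wrist','w8');s,Rt=tool();print(s0['ee_pos'],s['ee_pos'],s['eef_rot'],s['ft_force'],s['gripper_width'])
print(proj(w,[.5556,.0272,.1755]),proj(w,s['ee_pos']+Rt@[0,0,-.011]))
cv2.imwrite('pics/w8c.png',cv2.resize(w['pixels'][120:360,160:480],(800,600),interpolation=cv2.INTER_CUBIC)[:,:,::-1])
E
```

```text
[0.49473438 0.0287351  0.19853064] [0.49477544 0.0284994  0.19849689] [5.47672919e-05 9.99999984e-01 1.63214590e-04 4.91142711e-05] [-0.10765574 -1.51481218 -3.90789207] 0.6133406580939672
[320.2607801  165.56167364] [317.59196046 302.28355094]
```

View pics/w8c.png

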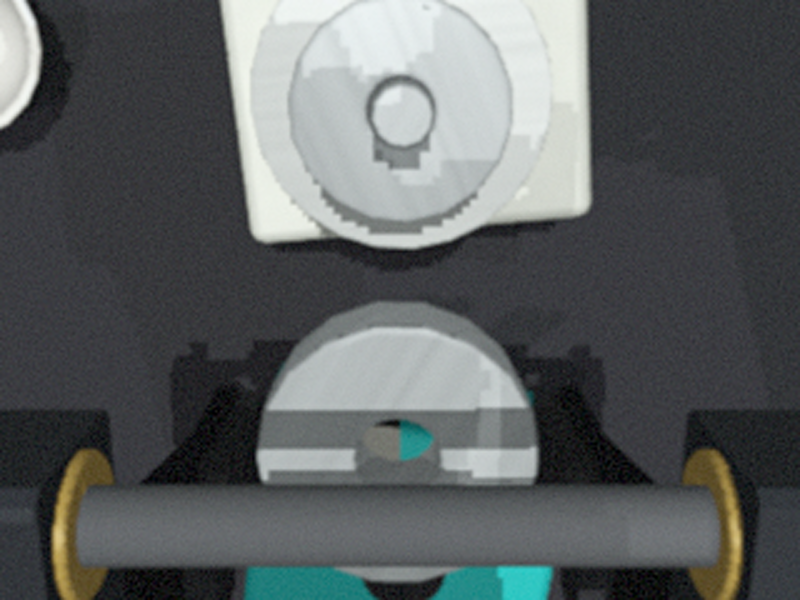

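```bash
python3 - <<'E'
from h import *
w=load('w8');tcp=np.array([0.49473,0.02874,0.1985])
r=atz(w,(319.4,302),tcp[2]+.011)
p=atz(w,(320.5,165.3),.1755);print(p,p-r,tcp+p-r)
print(monitor.state()['ee_pos'])
E
```

```text
[0.55573262 0.02707668 0.1755    ] [ 0.06081006 -0.000572   -0.034     ] [0.55554006 0.028168   0.1645    ]
[0.49477544 0.0284994  0.19849689]
```

Request:
{"name": "arm_command", "arguments": {"moves": [[[0.2,0.002,0,0,0,0,1],[0.205,0,0,0,0,0,1],[0,0,0,0,0,0,1],[0,0,0.05,0,0,0,1],[0,0,0,0,0,0,1]]]}}

```text
clock: 22.92
ee_pos: [0.5546, 0.0274, 0.1901]
eef_rot: [0.0, 1.0, -0.0, -0.001]
ft_force: [0.1, 0.4, -3.0]
gripper_width: 0.61
```

```bash
python3 -c "
from h import *
force(4)"
```

```text
23.125 [0.5556 0.0274 0.1912] [-0.0868 -0.1612 -2.6952]
```

Request:
{"name": "arm_command", "arguments": {"moves": [[[0,-0.005,0.02,0,0,0,1],[0,0,0.02,0,0,0,1],[0,0,0.02,0,0,0,1],[0,0,0.02,0,0,0,1],[0,0,0.02,0,0,0,1]]]}}

```text
clock: 23.75
ee_pos: [0.5557, 0.0281, 0.1757]
eef_rot: [0.0, 1.0, -0.0, -0.0]
ft_force: [0.0, 0.1, -3.2]
gripper_width: 0.609
```

```bash
python3 -c "
from h import *
force(5)"
```

```text
24.0 [0.5558 0.0281 0.176 ] [-0.025   0.3681 -2.8506]
```

Request:
{"name": "arm_command", "arguments": {"moves": [[[0,0,0.05,0,0,0,1],[0,0,0.05,0,0,0,1],[0,0,0.03,0,0,0,1],[0,0,0.02,0,0,0,1],[0,0,0.02,0,0,0,1]]]}}

```text
clock: 24.62
ee_pos: [0.5558, 0.0281, 0.1504]
eef_rot: [0.0, 1.0, -0.0, 0.0]
ft_force: [-0.9, 0.1, -1.3]
gripper_width: 0.611
```

Request:
{"name": "arm_command", "arguments": {"moves": [[[0,0,0.02,0,0,0,1],[0,0,0.015,0,0,0,1],[0,0,0.01,0,0,0,1],[0,0,0,0,0,0,1],[0,0,0,0,0,0,1]]]}}

```text
clock: 25.25
ee_pos: [0.5558, 0.0281, 0.1438]
eef_rot: [0.0, 1.0, -0.0, 0.0]
ft_force: [0.1, 0.2, -0.1]
gripper_width: 0.611
```

```bash
python3 -c "
from h import *
force(5)"
```

```text
25.5 [0.5558 0.0281 0.1437] [-0.6847 -0.0895 -0.3942]
```

Release, back off well clear, and check the pointer.

Request:
{"name": "arm_command", "arguments": {"moves": [[[0,0,0,0,0,0,0.2],[0,0,0,0,0,0,0],[0,0,0,0,0,0,0],[0,0,-0.1,0,0,0,0],[0,0,-0.25,0,0,0,0]]]}}

```text
clock: 26.12
ee_pos: [0.5549, 0.028, 0.1963]
eef_rot: [-0.0, 1.0, -0.0, -0.001]
ft_force: [1.3, 0.9, 1.0]
gripper_width: 0.985
```

Request:
{"name": "arm_command", "arguments": {"moves": [[[0,0,-0.3,0,0,0,0],[-0.1,0.2,-0.1,0,0,0,0],[-0.1,0.35,0,0,0,0,0],[-0.1,0.35,0,0,0,0,0],[-0.1,0.35,0,0,0,0,0]]]}}

```text
clock: 26.75
ee_pos: [0.4951, -0.1609, 0.2576]
eef_rot: [0.0, 1.0, -0.0, 0.001]
ft_force: [0.1, 0.7, -0.6]
gripper_width: 1.002
```

Request:
{"name": "arm_command", "arguments": {"moves": [[[0,0.3,0,0,0,0,0],[0,0,0,0,0,0,0],[0,0,0,0,0,0,0],[0,0,0,0,0,0,0],[0,0,0,0,0,0,0]]]}}

```text
clock: 27.38
ee_pos: [0.4958, -0.2033, 0.2564]
eef_rot: [0.0, 1.0, 0.0, 0.0]
ft_force: [-0.4, 0.5, 0.1]
gripper_width: 1.0
```

```bash
python3 - <<'E'
from h import *
f=grab('scene','s9');t=grab('top','t9');f=grab('scene','s9b');s=monitor.state();print(s['clock'],s['ee_pos'])
p=f['pixels']
for lo,hi in((313,318),(318,321),(325,328),(333,338)): print([x['pixels'][260:287,lo:hi].mean((1,2)).astype(int).tolist() for x in (load('s7'),f)])
print(p[206:230,329:332].mean((1,2)).astype(int).tolist())
# predicted rows of pointer crossbar (x .6225) by sink, and post top
for k in(.041,.045,.048,.051,.055,.067): print(k,proj(f,[.6235,.0335,.114-k]).round(1),proj(f,[.5562,.0273,.212-k]).round(1))
a=cv2.resize(p[180:300,280:380],(500,600),interpolation=cv2.INTER_CUBIC)
b=cv2.resize(t['pixels'][225:275,290:340],(300,300),interpolation=cv2.INTER_CUBIC)
c=cv2.resize(t['pixels'][210:330,160:490],(300,110))
r=np.zeros((600,300,3),np.uint8);r[:300]=b;r[300:410]=c
cv2.imwrite('pics/fin.png',np.hstack([a,r])[:,:,::-1])
E
```

```text
27.525 [ 0.49565396 -0.20390013  0.25627411]
[[164, 164, 164, 164, 163, 163, 163, 164, 163, 158, 125, 70, 64, 60, 84, 139, 151, 102, 114, 155, 145, 131, 137, 156, 157, 147, 94], [164, 164, 163, 163, 163, 164, 163, 163, 164, 158, 125, 66, 53, 57, 83, 136, 142, 100, 114, 153, 145, 131, 137, 156, 155, 146, 94]]
[[165, 165, 165, 165, 164, 164, 163, 163, 164, 160, 140, 93, 103, 67, 76, 127, 150, 121, 116, 157, 150, 134, 143, 148, 155, 149, 112], [163, 163, 164, 164, 164, 165, 163, 163, 164, 161, 139, 73, 59, 57, 72, 115, 102, 100, 97, 131, 147, 132, 143, 148, 156, 149, 113]]
[[166, 194, 198, 195, 184, 179, 167, 166, 170, 177, 178, 174, 111, 107, 145, 144, 128, 125, 126, 134, 158, 160, 159, 159, 158, 157, 151], [130, 134, 150, 193, 196, 195, 193, 183, 178, 180, 189, 188, 170, 128, 113, 100, 99, 130, 145, 143, 130, 128, 131, 153, 156, 158, 150]]
[[164, 164, 166, 165, 165, 164, 165, 165, 165, 164, 158, 127, 96, 95, 65, 79, 127, 131, 99, 127, 156, 142, 132, 149, 156, 157, 148], [164, 165, 165, 164, 165, 165, 165, 164, 164, 165, 157, 122, 68, 55, 59, 78, 109, 101, 83, 109, 129, 139, 133, 150, 157, 155, 146]]
[164, 149, 113, 98, 97, 96, 109, 165, 238, 242, 241, 240, 239, 238, 238, 238, 232, 194, 141, 139, 176, 235, 238, 238]
0.041 [327.4 273.3] [329.7 217.4]
0.045 [327.4 274.4] [329.6 218.7]
0.048 [327.3 275.2] [329.6 219.6]
0.051 [327.3 276. ] [329.5 220.6]
0.055 [327.2 277.1] [329.5 221.9]
0.067 [327.1 280.2] [329.3 225.6]
```

```bash
python3 - <<'E'
from h import *
a,b=load('s9')['pixels'],load('s9b')['pixels']
print([x[270:282,325:328].mean((1,2)).astype(int).tolist() for x in(a,b)])
# bystanders + spare weight in top view before/after
t0,t1=[cv2.cvtColor(load(n)['pixels'],cv2.COLOR_RGB2GRAY).astype(np.float32) for n in('top0','t9')]
for n,(u,v) in dict(jar=(465,304),tin=(194,250),dish=(246,247),spare=(195,296)).items():
  s=np.s_[v-20:v+20,u-20:u+20];print(n,np.abs(t0[s]-t1[s]).mean().round(2),np.round(cv2.phaseCorrelate(t0[s].copy(),t1[s].copy())[0],2))
close_job()
E
```

```text
[[190, 187, 171, 128, 113, 101, 99, 130, 144, 142, 129, 128], [189, 188, 170, 128, 113, 100, 99, 130, 145, 143, 130, 128]]
jar 119.46 [-11.57 -13.22]
tin 1.28 [-0.05  0.08]
dish 1.49 [-0.01 -0.02]
spare 1.51 [ 0.04 -0.04]
the job is handed in; nothing more can be done
```

```bash
python3 - <<'E'
from h import *
a,b=[cv2.cvtColor(load(n)['pixels'],cv2.COLOR_RGB2GRAY).astype(np.float32)[183:220,170:204].copy() for n in('scene0','s9b')]
print(np.abs(a-b).mean(),cv2.phaseCorrelate(a,b))
E
```

```text
8.686009 ((-0.06780486430726995, 0.19071755096426557), 0.9845235656532977)
```

I threaded three of the four ring weights over the post one at a time, released each once the stand carried almost all of its weight, and handed the job in at about 27.5 s.

- **Pointer:** it came to rest at a sinking of about 0.050–0.052 m by my estimate, from its image row and from the height of the post top. That is inside the broad mark (0.041–0.055) and clear of the overload line (0.067). Two pictures about 0.1 s apart showed no motion. The camera calibration allows about 2 mm of error on this.
- **Two weights:** these gave about 0.0375, short of the mark, so the third was needed. The overload line was never neared.
- **Stack:** I could not view the final picture, because the limit of 12 was reached. That the weights lie flat rests on three numbers that agree: the release heights, roughly even sinking per weight, and about 8 mm of post left above the stack.
- **Spare weight and bystanders:** the fourth weight, the tin and the dish did not move (under 0.1 px from above). My top-view check of the jar failed, most likely because the arm was parked over it. In the scene view the jar had shifted by at most 0.2 px, so it was not disturbed.
- **First weight:** I lowered it about 1.4 mm off the post's axis because the arm was still settling when I took the picture. It threaded anyway with only 1–2 N sideways, and I corrected for this on the other two.

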